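Put the tent sign back up on its rail at the bakery counter

TASK

Put the counter sign back up: lay the loose wooden rail across the stand's two forked posts, sitting fully down in both forks with about the same length sticking out at each end, and let go of it. Then take the black tent sign off its sloping rest and hang it astride that rail, about midway between the posts, hanging straight, one panel either side. Set both down gently rather than dropping them, and leave the mug, jar, shaker, bowl and brush where they are.

Things in the scene. Friction and masses are not known exactly. Their poses are not given: they have to be found in the camera images.
- rail: Loose square wooden rail with brass bands near its ends, 320 mm long (its y axis), 20 x 20 mm in section, 110 g, lying on the table. Origin: centre of its underside; z up.
- stand: Fixed dark steel stand: base 90 (x) x 280 (y) x 10 mm, two posts at y = -120 and +120 mm (36 mm in x, 20 mm in y), each ending in a fork open upwards: floor 140 mm above the table, slot 28 mm wide in x, centred on x = 0, lips flaring to 48 mm wide at 171 mm above the table. Origin: centre of the base's underside, on the table; z up.
- seat (a point): Midway between the two fork floors, 140 mm above the stand's origin, same axes: where the laid rail's origin belongs, the rail running along y.
- sign: Loose black tent sign, 260 g: crosspiece 44 (x) x 110 (y) mm, z = 0 to 8; two panels 5 mm thick, 110 mm wide, hang from it to z = -91 mm, 34 mm apart inside at the top, 53 mm at the bottom. Origin: centre of the crosspiece's underside, which sits on the rail. z runs from panels to grip block, y along the crosspiece; front and back alike. Starts with z leaning 40 degrees from vertical.
- grip (a point): Middle of the sign's red grip block, on the sign's z axis 34 mm from its origin, same axes; the block measures 18 (x) x 24 (y) mm and stands on top of the crosspiece from z = 8 to z = 53 mm in the sign's frame.
- rest: Fixed white sloping rest for the sign, base 170 (x) x 140 (y) x 12 mm, about 120 mm high: a sloping board and a ledge across its foot. Origin: centre of the base's underside; z up. The sign lies on its +x side with the sign's origin near x = -35, z = 138 mm, its grip block towards -x. The rest's -x points roughly away from the robot.
- breadbin: Fixed wooden bin of bread rolls, 160 x 140 mm, 60 mm high. Origin: centre of its underside.
- mug: Blue ceramic mug, 76 mm across, 90 mm high, handle at +y; origin: centre of its underside. Leave alone.
- jar: Amber jar with yellow cap, 64 mm across, 100 mm high; origin: centre of its underside. Leave alone.
- shaker: Clear shaker with steel cap, 44 mm across, 100 mm high; origin: centre of its underside. Leave alone.
- bowl: White bowl, 90 mm across, 40 mm high; origin: centre of its underside. Leave alone.
- brush: Pastry brush lying on the table, its length along x; origin: underside, near its middle. Leave alone.
Mind the look-alikes: they are no part of the job. Leave any green look-alike of the sign alone.

How it is judged:
By the outcome, as a careful person would: the job done as asked, in the order asked, and still so for the second after the job is handed in, with the robot touching nothing.
It also fails if it takes over 67 s, if anything falls off the work surface, if the arm or the gripper's body presses on something with over 40 N, if the wrist force passes 120 N, or if a joint passes its speed limit or range.

ROBOT

A 7-joint arm with a two-finger parallel gripper is mounted at the origin on the work surface. World frame = base frame: x ahead of the robot, y to its left, z up, the work surface at z = 0. Lengths are in m, angles in rad, forces in N, time in s.
With the tool pointing down it reaches from about 0.425 to 0.925 m from the base axis. Payload 6.8 kg.
Tool frame: the origin (TCP) lies at the very end of the fingers, on their centre line; the grasp point (between the pads) lies 19 mm behind it; z points along the fingers, y is the line along which they close (so a half turn about z gives the same grasp; the last joint's range is limited). The gripper opens to 85 mm and grips with 20 to 120 N. Pads are 22 mm wide; open, the fingers measure 114 mm over their backs; the gripper's body (76 mm by 85 mm) begins 54 mm behind the grasp point. The pads swing forward as they close: fully open they stand 13 mm farther back than shut.
Start: joints at [1.212, 0.477, 0.022, 1.555, -0.011, 1.109, -0.083], TCP at [0.168, -0.654, 0.231] pointing down, gripper open.
Joint ranges: [-2.96, 2.96], [-0.34, 2.1], [-1.41, 1.46], [0.24, 2.44], [-1.37, 4.51], [0.17, 1.92], [-2.96, 2.96]. Speed limits (rad/s): [2.39, 2.39, 3.14, 3.14, 3.14, 3.14, 3.14].

INTERFACE

Orientations are given as a rotation vector (axis times angle).
In Python, from bench import r gives the robot as it stands.
- The arm moves only by the shell command python3 -m jog 'ROWS' [FORCE]. ROWS is JSON, a list of rows, each an object of numbers: "fingers": the finger opening in m, from 0 to 0.0854; "x", "y", "z": the shift along the tool's x, y, z in m; "rx", "ry", "rz": the turn, a rotation vector about the tool's x, y, z in degrees. In form: [{"fingers": .., "x": .., "y": .., "z": .., "rx": .., "ry": .., "rz": ..}, ...]. A call has 1 to 8 rows; each row shifts and turns the commanded pose from where the row before left it, along the tool's axes as they then stand; what a row does not reach is not made up. A row lasts 1/8 s, in which the tool goes at most 62.5 mm and 10.7 degrees, less where a joint would pass 70% of its speed; a pose out of reach is approached as far as the arm can. A call is refused whole if a number of a shift passes 0.0625 or a number of a turn 10.7, either way. A call with a gripper value outside its range is refused whole. The fingers move at their own pace and stop on an object; FORCE is the grip in N (left out, the last holds). Time passes only in rows, so rows that do not move let the fingers close. It gives the time, the measured TCP pose, the force, the opening and the grip force at its end, in the units of the state.
- r.get_obs(): the state, without advancing time (a new reading comes with each control period).
- r.grab_frame(name): name is "scene" or "side" or "wrist"; returns (picture, depth): 480x640x3 uint8, red, green, blue; 480x640 float32, m along the optical axis (not along the pixel's ray), 0 where there is no reading.
- r.get_calibration(name): a dict with "mtx" (3x3 intrinsics, pixels), "dist" ([k1, k2, p1, p2, k3] as OpenCV has them; the pictures are not rectified), "extrinsics" (4x4, takes a point from camera to world coordinates). Camera axes: x right, y down, z forward; pixel columns grow to the right and rows downward; lengths in m; the calibration is good to about 2 mm. A picture is of the moment at which its call begins: read the wrist's pose just before it. get_calibration takes no time and is no camera call; for the wrist camera it gives the pose at the moment of the call.
- r.hand_in(): hands the job in; it is judged then, once.
Trained networks look in the newest picture that a camera, given by its name, has taken for a name from the list of things; names that differ only in an ending like _2 or _b are one class to them, and where a whole thing is asked for, a point or a joint stands for the part that bears it (a point fixed in the world has none). Each returns a list of dicts, best first, with "score" (0 to 1); they miss things now and then, are a little off and sometimes report something else, mostly with a low value. They report only what shows in the picture. A call takes as long as a camera call. They do not tell look-alikes from the thing itself.
- r.search_frame(target, camera): "xyz" ([x, y, z] in m, in world coordinates, good to about 4 mm: the middle of the surface that is visible of it).
- r.landmark_of(target, camera): "xyz" ([x, y, z] in m, in world coordinates, good to about 4 mm: a listed point, or the origin of a listed thing).
The state is a dict: "clock": time; "joints": joint angles; "qvel": joint speeds; "tau": joint torques, N m; "tcp_pos": TCP position; "orientation": TCP orientation; "contact_force": force on the tool from outside, world axes, zero at the start; "moment": the same for the moment, N m; "grip_width": finger opening in m; "gripper_force": force on a finger pad.
Only numpy, scipy, OpenCV 4.12 (cv2) and the standard library are available. Lean on these libraries where they do the work, as an engineer would, in place of code of your own. Each camera call takes 0.05 s, during which the arm holds its last target. There are 200 camera calls.

## Working session

There is one attempt and no reset: what is moved stays moved. The work goes in short steps, Python scripts to look and compute and a shell command to move; the robot and the scene stay as the last step left them, time stands still between calls to the robot, and variables do not carry over. Pictures are saved under pics/ and viewed, at most 13 in all, crops included, and the job is handed in when it is done.

```bash
mkdir -p pics; ls
python3 - <<'E'
from bench import r
import cv2,numpy as np
o=r.get_obs();print(o['tcp_pos'],o['orientation'],o['clock'],o['contact_force'],o['grip_width'])
for c in ['scene','side']:
    p,d=r.grab_frame(c);cv2.imwrite(f'pics/{c}0.png',p[:,:,::-1]);np.savez(f'{c}0.npz',p=p,d=d)
    print(c,np.round(r.get_calibration(c)['extrinsics'],3).tolist())
    for n in ['rail','stand','seat','sign','grip','rest','breadbin','mug','jar','shaker','bowl','brush']:
        try:print(n,[(np.round(q['xyz'],3).tolist(),round(q['score'],2)) for q in r.landmark_of(n,c)])
        except Exception as e: print(n,e)
print(r.get_obs()['clock'])
E
```

```text
pics
[ 0.16737467 -0.65331712  0.23031566] [-3.11515948e+00 -3.92807376e-01  5.77525691e-04] 0.0 [ 0.29010114 -0.43184254  0.50161272] 0.08529058835997584
scene [[-0.837, 0.406, -0.368, 1.009], [0.547, 0.624, -0.558, 0.747], [0.003, -0.668, -0.744, 1.158], [0.0, 0.0, 0.0, 1.0]]
rail [([0.444, -0.121, -0.004], 0.78)]
stand [([0.686, -0.058, -0.0], 0.93)]
seat [([0.688, -0.061, 0.137], 0.56)]
sign [([0.5, 0.327, 0.134], 0.97), ([0.672, 0.389, 0.019], 0.88), ([0.524, 0.334, 0.164], 0.68), ([0.356, 0.159, 0.001], 0.66), ([0.217, 0.352, 0.017], 0.55)]
grip [([0.662, 0.426, 0.017], 0.89), ([0.193, 0.333, 0.022], 0.77), ([0.52, 0.331, 0.16], 0.58)]
rest [([0.472, 0.322, -0.007], 0.97)]
breadbin [([0.496, -0.382, -0.003], 0.71), ([0.504, 0.327, 0.139], 0.5)]
mug [([0.789, 0.195, 0.001], 0.94)]
jar [([0.356, 0.16, 0.003], 0.72)]
shaker [([0.774, -0.178, 0.004], 0.7)]
bowl [([0.684, -0.372, 0.002], 0.65)]
brush [([0.364, -0.269, 0.001], 0.66)]
side [[-0.964, -0.154, 0.215, 0.216], [-0.264, 0.499, -0.825, 1.074], [0.02, -0.853, -0.522, 0.796], [0.0, 0.0, 0.0, 1.0]]
rail [([0.445, -0.124, -0.003], 0.85), ([0.688, -0.378, 0.001], 0.7)]
stand [([0.777, -0.18, -0.003], 0.73), ([0.689, -0.053, -0.002], 0.57), ([0.526, 0.328, 0.16], 0.4)]
seat []
sign [([0.504, 0.327, 0.136], 0.96), ([0.673, 0.393, 0.021], 0.79), ([0.219, 0.355, 0.025], 0.56)]
grip [([0.658, 0.425, 0.016], 0.82), ([0.526, 0.329, 0.16], 0.58), ([0.193, 0.334, 0.018], 0.57), ([0.508, 0.327, 0.135], 0.42)]
rest [([0.468, 0.32, -0.006], 0.92)]
breadbin [([0.497, -0.384, 0.002], 0.96), ([0.788, 0.197, 0.002], 0.73)]
mug [([0.789, 0.197, 0.002], 0.93), ([0.778, -0.181, -0.001], 0.21)]
jar [([0.354, 0.158, -0.0], 0.68)]
shaker [([0.778, -0.18, -0.001], 0.86)]
bowl [([0.686, -0.378, 0.002], 0.85)]
brush [([0.36, -0.272, -0.004], 0.92)]
1.3
```

View pics/scene0.png

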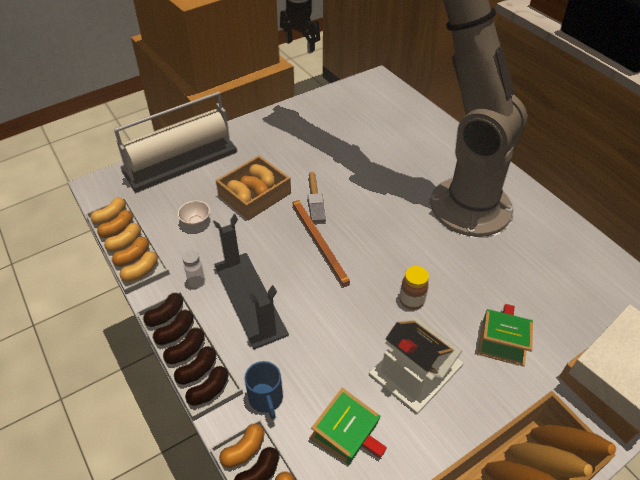

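View pics/side0.png

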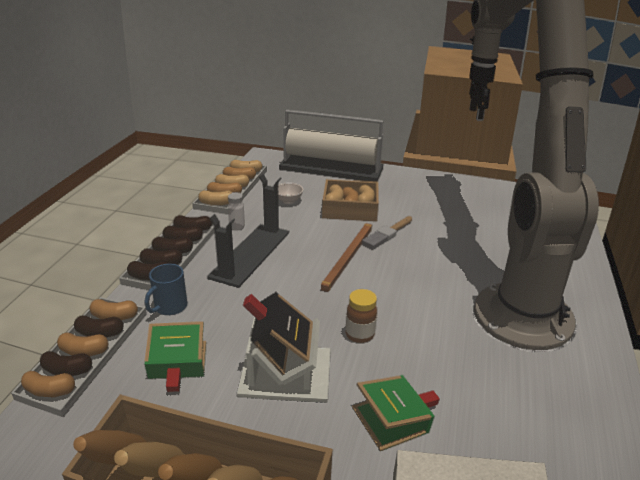

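The scene picture shows the black sign with its red grip on the white rest at about (415,345). The two green tents at (347,422) and (508,335) are look-alikes. The rail runs from (296,204) to (346,283), the stand is at (250,290), and the brush at (316,195) is close to the rail's far end. Next I'll measure with point clouds and confirm the sign in one crop.

```bash
cat > h.py <<'E'
import numpy as np,cv2
from bench import r
from scipy.spatial.transform import Rotation as R
def cloud(p,d,c,E=None):
    k=r.get_calibration(c);E=k['extrinsics'] if E is None else E
    v,u=np.nonzero(d>0)
    n=cv2.undistortPoints(np.stack([u,v],1).astype(float)[:,None],np.array(k['mtx']),np.array(k['dist']))[:,0]
    z=d[v,u];P=np.c_[n*z[:,None],z]
    E=np.array(E);return P@E[:3,:3].T+E[:3,3],p[v,u].astype(int)
def near(P,C,c,h,zl,zh):
    m=(abs(P[:,0]-c[0])<h[0])&(abs(P[:,1]-c[1])<h[1])&(P[:,2]>zl)&(P[:,2]<zh);return P[m],C[m]
def rect(Q):
    (c,s,a)=cv2.minAreaRect((Q[:,:2]*1000).astype(np.float32));return np.round(c,1),np.round(s,1),round(a,1)
E
python3 - <<'E'
from h import *
for c in ['scene','side']:
    f=np.load(f'{c}0.npz');P,C=cloud(f['p'],f['d'],c)
    T,_=near(P,C,(.55,0),(.1,.1),-.03,.01);print(c,'table z',np.median(T[:,2]))
    Q,K=near(P,C,(.445,-.122),(.1,.19),.012,.03)
    m=(K[:,0]-K[:,2]>40);Q=Q[m]
    Q=Q[Q[:,2]>.016]
    # isolate by line
    mu=np.median(Q,0);u=np.linalg.svd(Q-mu)[2][0]
    print('rail',rect(Q),len(Q),np.median(Q[:,2]),u)
    Q,K=near(P,C,(.687,-.056),(.1,.17),.004,.0135);Q=Q[K.max(1)<110];print('base',rect(Q),len(Q))
    Q,K=near(P,C,(.687,-.056),(.07,.17),.12,.19);m=Q[:,1]>-.056
    for mm in (m,~m): print('fork',rect(Q[mm]),Q[mm].max(0),mm.sum())
    Q,K=near(P,C,(.52,.33),(.09,.09),.08,.25)
    red=(K[:,0]>90)&(K[:,1]<50)&(K[:,2]<60)
    q=Q[red];print('red',len(q),q.mean(0),q.min(0),q.max(0))
    # crosspiece top / panel planes
    Bk=Q[(K.max(1)<75)]
    for t in range(4):
        rng=np.random.default_rng(0);best=0
        if len(Bk)<60:break
        for i in range(400):
            a=Bk[rng.choice(len(Bk),3,False)];n=np.cross(a[1]-a[0],a[2]-a[0]);l=np.linalg.norm(n)
            if l<1e-5:continue
            n/=l;inl=abs((Bk-a[0])@n)<.002
            if inl.sum()>best:best=inl.sum();bi=inl
        q=Bk[bi];m0=q.mean(0);V=np.linalg.svd(q-m0)[2];n=V[2]*np.sign(V[2][2])
        print('plane',best,m0.round(4),n.round(3),np.degrees(np.arctan2(n[1],n[0])).round(1),np.degrees(np.arccos(n[2])).round(1),np.ptp((q-m0)@V.T,0).round(4),V[0].round(3))
        Bk=Bk[~bi]
f=np.load('side0.npz')['p'];cv2.imwrite('pics/crop1.png',cv2.resize(f[270:410,220:350,::-1],None,fx=4,fy=4))
E
```

```text
scene table z 0.0005219869155628221
rail (array([ 414.1, -151.8]), array([195.1, 356.7]), 11.2) 730 0.02080722826371295 [ 0.10706675  0.99425057 -0.00158719]
base (array([721.2, -60.5]), array([285.8, 150.8]), 83.3) 2279
fork (array([707. ,  60.4]), array([26.3, 58.2]), 83.5) [0.73617051 0.07530258 0.17573424] 342
fork (array([ 676.6, -176.7]), array([27.7, 57.6]), 81.1) [ 0.70567289 -0.16077433  0.1768947 ] 282
red 150 [0.53232424 0.3308686  0.17393286] [0.50592952 0.3030659  0.13409578] [0.54586658 0.34335048 0.18489966]
plane 559 [0.5092 0.3289 0.144 ] [0.606 0.125 0.786] 11.7 38.2 [0.1101 0.044  0.004 ] [ 0.211 -0.978 -0.007]
plane 406 [0.4683 0.3158 0.1301] [-0.68  -0.157  0.716] -167.0 44.3 [0.1221 0.103  0.0043] [ 0.02  -0.98  -0.196]
plane 163 [0.5088 0.3364 0.1391] [0.611 0.127 0.781] 11.7 38.6 [0.1089 0.0409 0.0038] [ 0.203 -0.979 -0.   ]
plane 149 [0.5105 0.3295 0.147 ] [0.607 0.126 0.785] 11.8 38.3 [0.1092 0.0401 0.0036] [-0.19   0.982 -0.011]
side table z 0.0008797935062256346
rail (array([ 435.3, -137.6]), array([359.1,  77.3]), 71.3) 543 0.020662182162832665 [1.8561132
[... 157 characters left out ...]
0.73231462 0.07871096 0.17121579] 332
fork (array([ 672.3, -173.5]), array([27. , 54.4]), 79.4) [ 0.70012126 -0.15721839  0.17261946] 245
red 172 [0.51990769 0.33239536 0.16820687] [0.50235165 0.31662566 0.14878491] [0.54092115 0.34484283 0.18358461]
plane 1136 [0.4645 0.3177 0.1278] [-0.684 -0.144  0.715] -168.1 44.4 [0.1324 0.1178 0.0046] [-0.202 -0.905 -0.375]
plane 425 [0.5052 0.3389 0.144 ] [0.63  0.141 0.764] 12.6 40.2 [0.1113 0.0455 0.0037] [-0.141  0.988 -0.065]
plane 266 [0.4933 0.3537 0.0975] [-0.792 -0.184  0.582] -167.0 54.4 [0.0829 0.0465 0.0045] [-0.189 -0.833 -0.52 ]
plane 63 [0.4914 0.379  0.1369] [ 0.253 -0.965  0.073] -75.3 85.8 [0.0733 0.0526 0.0039] [ 0.942  0.228 -0.247]
```

View pics/crop1.png

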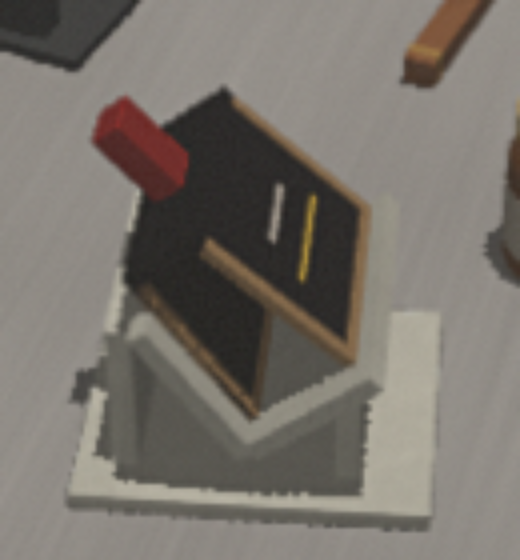

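The crop confirms it: a black tent with a red grip block, astride the ridge of the white rest, and its grip block leans up and away from the robot. Next I'll fit the rail more tightly and write a small planning helper.

```bash
cat >> h.py <<'E'
def frame(yd,zd):
    z=np.array(zd,float);z/=np.linalg.norm(z);y=np.array(yd,float);y-=z*(y@z);y/=np.linalg.norm(y)
    return np.c_[np.cross(y,z),y,z]
def plan(pos,Rt,n=None,p0=None,R0=None):
    "rows from the present pose: prints the (equal) turn and the shift of each row"
    o=r.get_obs();p=np.array(o['tcp_pos']) if p0 is None else p0;Q=R.from_rotvec(o['orientation']) if R0 is None else R0
    w=(Q.inv()*R.from_matrix(Rt)).as_rotvec();d=np.array(pos)-p
    m=max(1,int(np.ceil(max(np.degrees(np.linalg.norm(w))/10.,np.linalg.norm(d)/.058))))
    n=n or m;print('rows',n,'min',m,'clock',round(o['clock'],2),'turn total',np.degrees(w).round(2),'dist',d.round(4))
    for i in range(n):
        s=Q.inv().apply(d/n);print('  xyz',s.round(4),'turn',np.degrees(w/n).round(2));Q=Q*R.from_rotvec(w/n)
E
python3 - <<'E'
from h import *
U=[]
for c in ['scene','side']:
    f=np.load(f'{c}0.npz');P,C=cloud(f['p'],f['d'],c)
    for zl,zh in [(.0165,.026)]:
        Q,K=near(P,C,(.445,-.122),(.1,.19),zl,zh);Q=Q[K[:,0]-K[:,2]>40]
        rng=np.random.default_rng(0);best=0
        for i in range(2000):
            a,b=Q[rng.choice(len(Q),2,False),:2]
            l=np.linalg.norm(b-a)
            if l<.1:continue
            n=np.array([a[1]-b[1],b[0]-a[0]])/l;m=abs((Q[:,:2]-a)@n)<.011
            if m.sum()>best:best=m.sum();bm=m
        q=Q[bm];cc,s,a=rect(q);mu=q[:,:2].mean(0);u=np.linalg.svd(q[:,:2]-mu)[2][0];u*=np.sign(u[1])
        t=(q[:,:2]-mu)@u;lo,hi=np.percentile(t,[.3,99.7]);print(c,best,'rect',cc,s,a,'yaw',np.degrees(np.arctan2(u[1],u[0])),'mid',mu+u*(lo+hi)/2,hi-lo,np.median(q[:,2]))
yr=np.radians(80)
plan([.445,-.10,.12],frame([np.cos(np.radians(-12)),np.sin(np.radians(-12)),0],[0,0,-1]))
E
```

```text
scene 630 rect [ 446.7 -118.4] [319.7  21.3] 82.1 yaw 82.02969314972512 mid [ 0.4465615  -0.11857188] 0.3161935699235472 0.020812567608701427
side 522 rect [ 442.3 -117.3] [323.1  21.3] 82.0 yaw 81.84699833938129 mid [ 0.44248985 -0.11426482] 0.31628458548075733 0.020740055636598087
rows 11 min 11 clock 1.3 turn total [  0.     0.   -63.63] dist [ 0.2775  0.5539 -0.1113]
  xyz [ 0.0369 -0.0425  0.0101] turn [ 0.    0.   -5.78]
  xyz [ 0.041  -0.0386  0.0101] turn [ 0.    0.   -5.78]
  xyz [ 0.0447 -0.0343  0.0101] turn [ 0.    0.   -5.78]
  xyz [ 0.0479 -0.0296  0.0101] turn [ 0.    0.   -5.78]
  xyz [ 0.0507 -0.0246  0.0101] turn [ 0.    0.   -5.78]
  xyz [ 0.0529 -0.0194  0.0101] turn [ 0.    0.   -5.78]
  xyz [ 0.0546 -0.0139  0.0101] turn [ 0.    0.   -5.78]
  xyz [ 0.0557 -0.0084  0.0101] turn [ 0.    0.   -5.78]
  xyz [ 0.0563 -0.0027  0.0101] turn [ 0.    0.   -5.78]
  xyz [0.0562 0.003  0.0101] turn [ 0.    0.   -5.78]
  xyz [0.0557 0.0086 0.0101] turn [ 0.    0.   -5.78]
```

```bash
python3 -m jog '[{"x":0.037,"y":-0.0425,"z":0.004,"rz":-6},{"x":0.041,"y":-0.0386,"z":0.004,"rz":-6},{"x":0.0447,"y":-0.0343,"z":0.004,"rz":-6},{"x":0.048,"y":-0.0296,"z":0.004,"rz":-6},{"x":0.0507,"y":-0.0246,"z":0.004,"rz":-6},{"x":0.053,"y":-0.0194,"z":0.004,"rz":-6},{"x":0.0546,"y":-0.0139,"z":0.004,"rz":-6},{"x":0.0557,"y":-0.0084,"z":0.004,"rz":-6}]'
python3 - <<'E'
from h import *
a=np.radians(-8);plan([.445,-.117,.18],frame([np.cos(a),np.sin(a),0],[0,0,-1]),n=5)
E
```

```text
rows 5 min 11 clock 1.3 turn total [  0.     0.   -67.63] dist [ 0.2775  0.5369 -0.0513]
  xyz [ 0.0804 -0.0903  0.0103] turn [  0.     0.   -13.53]
  xyz [ 0.0993 -0.0689  0.0103] turn [  0.     0.   -13.53]
  xyz [ 0.1127 -0.0438  0.0103] turn [  0.     0.   -13.53]
  xyz [ 0.1198 -0.0162  0.0103] turn [  0.     0.   -13.53]
  xyz [0.1203 0.0122 0.0103] turn [  0.     0.   -13.53]validation failed for argument at $[0]...
```

```bash
python3 -m jog '[{"fingers":0.085,"x":0.037,"y":-0.0425,"z":0.004,"rx":0,"ry":0,"rz":-6},{"fingers":0.085,"x":0.041,"y":-0.0386,"z":0.004,"rx":0,"ry":0,"rz":-6},{"fingers":0.085,"x":0.0447,"y":-0.0343,"z":0.004,"rx":0,"ry":0,"rz":-6},{"fingers":0.085,"x":0.048,"y":-0.0296,"z":0.004,"rx":0,"ry":0,"rz":-6},{"fingers":0.085,"x":0.0507,"y":-0.0246,"z":0.004,"rx":0,"ry":0,"rz":-6},{"fingers":0.085,"x":0.053,"y":-0.0194,"z":0.004,"rx":0,"ry":0,"rz":-6},{"fingers":0.085,"x":0.0546,"y":-0.0139,"z":0.004,"rx":0,"ry":0,"rz":-6},{"fingers":0.085,"x":0.0557,"y":-0.0084,"z":0.004,"rx":0,"ry":0,"rz":-6}]'
python3 - <<'E'
from h import *
a=np.radians(-8);plan([.445,-.117,.18],frame([np.cos(a),np.sin(a),0],[0,0,-1]),n=5)
E
```

```text
clock: 2.3
tcp_pos: [0.3649, -0.2467, 0.1996]
orientation: [2.684, 1.63, 0.001]
contact_force: [0.9, -0.7, 0.9]
grip_width: 0.0848
gripper_force: 0.0
rows 5 min 3 clock 2.3 turn total [  0.07   0.03 -19.45] dist [ 0.0801  0.1297 -0.0196]
  xyz [0.0304 0.0023 0.0039] turn [ 0.01  0.01 -3.89]
  xyz [0.0302 0.0043 0.0039] turn [ 0.01  0.01 -3.89]
  xyz [0.0298 0.0064 0.0039] turn [ 0.01  0.01 -3.89]
  xyz [0.0293 0.0084 0.0039] turn [ 0.01  0.01 -3.89]
  xyz [0.0287 0.0103 0.0039] turn [ 0.01  0.01 -3.89]
```

```bash
python3 -m jog '[{"fingers":0.085,"x":0.0304,"y":0.0023,"z":0.004,"rx":0,"ry":0,"rz":-3.9},{"fingers":0.085,"x":0.0302,"y":0.0043,"z":0.004,"rx":0,"ry":0,"rz":-3.9},{"fingers":0.085,"x":0.0298,"y":0.0064,"z":0.004,"rx":0,"ry":0,"rz":-3.9},{"fingers":0.085,"x":0.0293,"y":0.0084,"z":0.004,"rx":0,"ry":0,"rz":-3.9},{"fingers":0.085,"x":0.0287,"y":0.0103,"z":0.004,"rx":0,"ry":0,"rz":-3.9},{"fingers":0.085,"x":0,"y":0,"z":0,"rx":0,"ry":0,"rz":0}]'
python3 - <<'E'
from h import *
o=r.get_obs();k=r.get_calibration('wrist');p,d=r.grab_frame('wrist');np.savez('w1.npz',p=p,d=d,E=k['extrinsics'])
cv2.imwrite('pics/w1.png',p[:,:,::-1])
P,C=cloud(p,d,'wrist',k['extrinsics']);Q,K=near(P,C,(.445,-.122),(.06,.19),.0155,.026)
Q=Q[(K[:,0]-K[:,2]>30)];print(rect(Q),len(Q),np.median(Q[:,2]),Q.min(0),Q.max(0))
print([(q['xyz'],q['score']) for q in r.landmark_of('rail','wrist')])
print(o['tcp_pos'],np.degrees(o['joints']).round(1))
a=np.radians(-8);plan([.4445,-.1175,.03],frame([np.cos(a),np.sin(a),0],[0,0,-1]))
E
```

```text
clock: 3.05
tcp_pos: [0.4458, -0.1166, 0.1794]
orientation: [-2.369, -2.063, -0.002]
contact_force: [-0.1, -0.8, 0.6]
grip_width: 0.0852
gripper_force: 0.0
(array([ 446. , -139.9]), array([ 88.3, 350.6]), 4.6) 10523 0.020140112939156962 [ 0.41261801 -0.31189805  0.01671192] [0.5040286  0.03687582 0.02488792]
[([0.4404, -0.1173, 0.0004], 0.97)]
[ 0.44575687 -0.1166232   0.17941233] [ 32.9  13.1 -29.2 119.    8.3  49.8  -8.9]
rows 3 min 3 clock 3.15 turn total [-0.01  0.02 -0.16] dist [ 0.      0.0016 -0.1493]
  xyz [ 0.0005 -0.0001  0.0498] turn [-0.    0.01 -0.05]
  xyz [ 0.0005 -0.0001  0.0498] turn [-0.    0.01 -0.05]
  xyz [ 0.0005 -0.0001  0.0498] turn [-0.    0.01 -0.05]
```

View pics/w1.png

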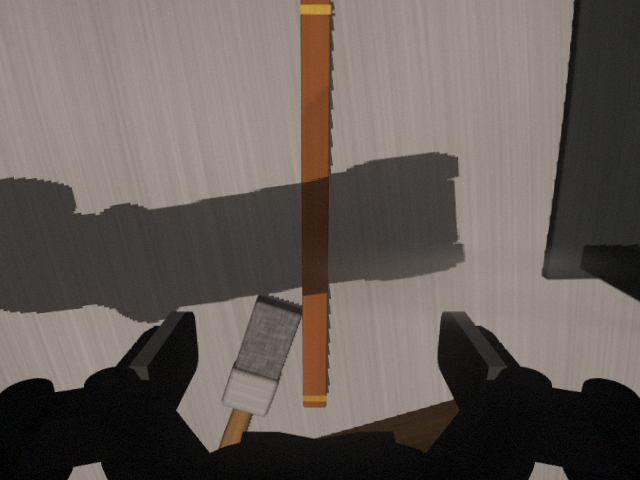

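```bash
python3 - <<'E'
from h import *
f=np.load('w1.npz');P,C=cloud(f['p'],f['d'],'wrist',f['E'])
u=np.array([np.cos(np.radians(82)),np.sin(np.radians(82))]);n=np.array([u[1],-u[0]])
Q,K=near(P,C,(.445,-.12),(.08,.2),.0155,.026)
l=(Q[:,:2]-[.4445,-.1175])@n;t=(Q[:,:2]-[.4445,-.1175])@u
m=(abs(l)<.014)&(K[:,0]-K[:,2]>30);print(rect(Q[m]),np.percentile(t[m],[0,.3,99.7,100]),np.percentile(l[m],[1,99]))
E
python3 -m jog '[{"fingers":0.085,"x":0,"y":-0.001,"z":0.045,"rx":0,"ry":0,"rz":0},{"fingers":0.085,"x":0,"y":0,"z":0.045,"rx":0,"ry":0,"rz":0},{"fingers":0.085,"x":0,"y":0,"z":0.04,"rx":0,"ry":0,"rz":0},{"fingers":0.085,"x":0,"y":0,"z":0.02,"rx":0,"ry":0,"rz":0},{"fingers":0.085,"x":0,"y":0,"z":0.012,"rx":0,"ry":0,"rz":0},{"fingers":0.085,"x":0,"y":0,"z":0.009,"rx":0,"ry":0,"rz":0},{"fingers":0.085,"x":0,"y":0,"z":0,"rx":0,"ry":0,"rz":0}]'
```

```text
(array([ 444.2, -120.7]), array([315.6,  20.9]), 81.8) [-0.16094587 -0.15864592  0.15389815  0.15461554] [-0.00936838  0.00990544]
clock: 4.03
tcp_pos: [0.4437, -0.1189, 0.0083]
orientation: [2.374, 2.058, -0.0]
contact_force: [-0.1, -0.2, -0.3]
grip_width: 0.0849
gripper_force: 0.0
```

```bash
python3 -m jog '[{"fingers":0.085,"x":0.001,"y":0,"z":0.004,"rx":0,"ry":0,"rz":0},{"fingers":0.01,"x":0,"y":0,"z":0,"rx":0,"ry":0,"rz":0},{"fingers":0.01,"x":0,"y":0,"z":0,"rx":0,"ry":0,"rz":0},{"fingers":0.01,"x":0,"y":0,"z":0,"rx":0,"ry":0,"rz":0},{"fingers":0.01,"x":0,"y":0,"z":0,"rx":0,"ry":0,"rz":0},{"fingers":0.01,"x":0,"y":0,"z":0,"rx":0,"ry":0,"rz":0},{"fingers":0.01,"x":0,"y":0,"z":0,"rx":0,"ry":0,"rz":0}]' 50
```

```text
clock: 4.9
tcp_pos: [0.4441, -0.1176, 0.0046]
orientation: [2.373, 2.058, 0.0]
contact_force: [-1.7, -0.2, 6.0]
grip_width: 0.0189
gripper_force: 49.7
```

```bash
python3 -m jog '[{"fingers":0.01,"x":0,"y":0,"z":-0.015,"rx":0,"ry":0,"rz":0},{"fingers":0.01,"x":0,"y":0,"z":-0.035,"rx":0,"ry":0,"rz":0},{"fingers":0.01,"x":0,"y":0,"z":-0.05,"rx":0,"ry":0,"rz":0},{"fingers":0.01,"x":0,"y":0,"z":-0.05,"rx":0,"ry":0,"rz":0},{"fingers":0.01,"x":0,"y":0,"z":-0.04,"rx":0,"ry":0,"rz":0},{"fingers":0.01,"x":0,"y":0,"z":-0.025,"rx":0,"ry":0,"rz":0},{"fingers":0.01,"x":0,"y":0,"z":0,"rx":0,"ry":0,"rz":0}]'
python3 - <<'E'
from h import *
a=np.radians(-7.5);plan([.689,-.057,.225],frame([np.cos(a),np.sin(a),0],[0,0,-1]),n=7)
E
```

```text
clock: 5.78
tcp_pos: [0.4448, -0.1177, 0.2216]
orientation: [2.371, 2.056, 0.003]
contact_force: [-0.0, 0.3, -2.1]
grip_width: 0.0189
gripper_force: 49.0
rows 7 min 5 clock 5.78 turn total [ 0.25  0.06 -0.64] dist [0.2442 0.0607 0.0034]
  xyz [ 0.0135  0.0333 -0.0004] turn [ 0.04  0.01 -0.09]
  xyz [ 0.0135  0.0333 -0.0004] turn [ 0.04  0.01 -0.09]
  xyz [ 0.0134  0.0334 -0.0004] turn [ 0.04  0.01 -0.09]
  xyz [ 0.0134  0.0334 -0.0004] turn [ 0.04  0.01 -0.09]
  xyz [ 0.0133  0.0334 -0.0004] turn [ 0.04  0.01 -0.09]
  xyz [ 0.0133  0.0334 -0.0004] turn [ 0.04  0.01 -0.09]
  xyz [ 0.0132  0.0334 -0.0005] turn [ 0.04  0.01 -0.09]
```

```bash
python3 -m jog '[{"fingers":0.01,"x":0.0135,"y":0.033,"z":0,"rx":0,"ry":0,"rz":-0.1},{"fingers":0.01,"x":0.0135,"y":0.033,"z":0,"rx":0,"ry":0,"rz":-0.1},{"fingers":0.01,"x":0.0134,"y":0.033,"z":0,"rx":0,"ry":0,"rz":-0.1},{"fingers":0.01,"x":0.0134,"y":0.033,"z":0,"rx":0,"ry":0,"rz":-0.1},{"fingers":0.01,"x":0.0133,"y":0.033,"z":0,"rx":0,"ry":0,"rz":-0.1},{"fingers":0.01,"x":0.0133,"y":0.033,"z":0,"rx":0,"ry":0,"rz":-0.1},{"fingers":0.01,"x":0.0132,"y":0.033,"z":0,"rx":0,"ry":0,"rz":0},{"fingers":0.01,"x":0,"y":0,"z":0,"rx":0,"ry":0,"rz":0}]'
python3 - <<'E'
from h import *
a=np.radians(-7.5);print(r.get_obs()['joints'].round(2))
k=r.get_calibration('wrist')
p,d=r.grab_frame('wrist');np.savez('w2.npz',p=p,d=d,E=k['extrinsics']);cv2.imwrite('pics/w2.png',p[:,:,::-1])
for c in ['scene','side','wrist']:
    if c!='wrist':p,d=r.grab_frame(c);np.savez(f'{c}2.npz',p=p,d=d)
    P,C=cloud(p,d,c,k['extrinsics'] if c=='wrist' else None)
    # rail
    Q,K=near(P,C,(.689,-.057),(.1,.2),.222,.25);m=(K[:,0]-K[:,2]>30);Q=Q[m];print(c,'rail',rect(Q),len(Q),np.median(Q[:,2]))
    # fork tops
    for y in (.062,-.176):
        Q,K=near(P,C,(.69,y),(.05,.03),.125,.18)
        if len(Q)>20:print(' fork',rect(Q),len(Q),np.percentile(Q[:,2],98))
    # left/right lips
    print([(q['xyz'],round(q['score'],2)) for q in r.landmark_of('seat',c)],[(q['xyz'],round(q['score'],2)) for q in r.landmark_of('rail',c)],[(q['xyz'],round(q['score'],2)) for q in r.landmark_of('stand',c)])
plan([.689,-.057,.225],frame([np.cos(a),np.sin(a),0],[0,0,-1]))
E
```

```text
clock: 6.78
tcp_pos: [0.686, -0.0546, 0.2171]
orientation: [-2.358, -2.071, 0.001]
contact_force: [-0.8, 0.6, -1.1]
grip_width: 0.0186
gripper_force: 49.2
[ 0.33  0.56 -0.51  1.5   0.29  1.15 -0.36]
scene rail (array([687.6, -55.9]), array([323.8,  21.5]), 82.7) 720 0.23295812487234863
 fork (array([707.2,  61.5]), array([24.8, 57.4]), 84.8) 270 0.17162658274247275
 fork (array([ 688.1, -170. ]), array([16.7, 26.7]), 52.2) 28 0.14408449338043589
[([0.6902, -0.0609, 0.1365], 0.89)] [([0.6834, -0.057, 0.2103], 0.78)] [([0.6842, -0.0573, -0.0019], 0.78)]
side rail (array([689.9, -56. ]), array([327.3,  35.9]), 82.3) 447 0.23317389117913379
 fork (array([704.9,  62.5]), array([26.9, 58.9]), 80.5) 298 0.1701662186128199
 fork (array([ 673. , -173.9]), array([26.5, 59. ]), 74.0) 215 0.1707944079596794
[([0.3537, 0.1635, 0.0005], 0.63), ([0.3621, -0.2672, 0.0002], 0.42)] [([0.6877, -0.0631, 0.2127], 0.64)] [([0.6918, -0.0548, -0.0004], 0.68)]
wrist rail (array([0., 0.]), array([0., 0.]), 0.0) 0 nan
[] [] []
rows 1 min 1 clock 7.38 turn total [ 0.01  0.01 -0.04] dist [ 0.0037 -0.0005  0.0055]
  xyz [ 0.      0.0037 -0.0055] turn [ 0.01  0.01 -0.04]
  return _methods._mean(a, axis=axis, dtype=dtype,
  ret = ret.dtype.type(ret / rcount)
```

View pics/w2.png

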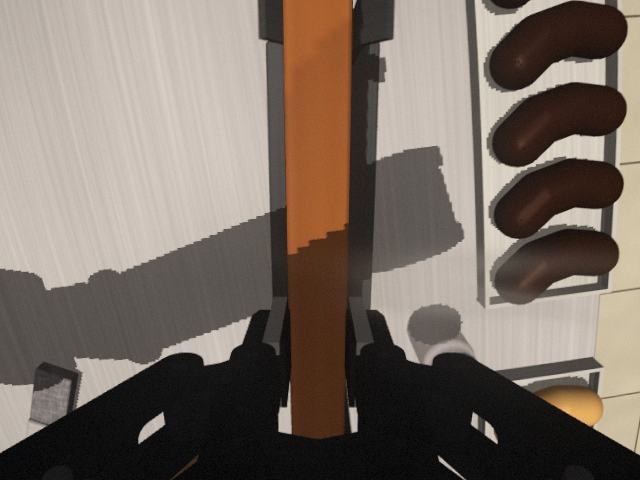

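```bash
python3 -m jog '[{"fingers":0.01,"x":0,"y":0.0035,"z":0,"rx":0,"ry":0,"rz":0},{"fingers":0.01,"x":0,"y":0,"z":0.015,"rx":0,"ry":0,"rz":0},{"fingers":0.01,"x":0,"y":0,"z":0.015,"rx":0,"ry":0,"rz":0},{"fingers":0.01,"x":0,"y":0,"z":0.013,"rx":0,"ry":0,"rz":0},{"fingers":0.01,"x":0,"y":0,"z":0.01,"rx":0,"ry":0,"rz":0},{"fingers":0.01,"x":0,"y":0,"z":0.006,"rx":0,"ry":0,"rz":0},{"fingers":0.01,"x":0,"y":0,"z":0,"rx":0,"ry":0,"rz":0},{"fingers":0.01,"x":0,"y":0,"z":0,"rx":0,"ry":0,"rz":0}]'
```

```text
clock: 8.38
tcp_pos: [0.6892, -0.0568, 0.1608]
orientation: [2.362, 2.07, 0.001]
contact_force: [0.3, -0.4, -0.7]
grip_width: 0.0186
gripper_force: 49.2
```

Run:
```python
from h import *
o=r.get_obs();print(o['tcp_pos'],o['contact_force'])
for c in ['scene','side']:
    p,d=r.grab_frame(c)
    P,C=cloud(p,d,c);Q,K=near(P,C,(.689,-.057),(.06,.2),.158,.2);m=(K[:,0]-K[:,2]>30);Q=Q[m];print(c,'rail',rect(Q),len(Q),np.median(Q[:,2]))
cv2.imwrite('pics/s3.png',cv2.resize(p[150:300,180:320,::-1],None,fx=4,fy=4))
```

```text
[ 0.68923519 -0.05678461  0.16083886] [ 0.30274316 -0.36700554 -0.70808616]
scene rail (array([690.2, -55.2]), array([318.6,  24.9]), 82.6) 710 0.17623228922012596
side rail (array([694.8, -57.7]), array([324.9,  38.9]), 82.3) 441 0.17497202706725568
```

View pics/s3.png

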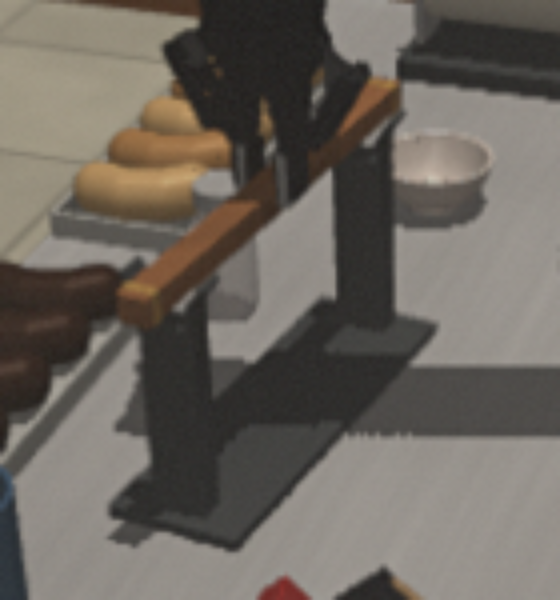

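The crop shows the rail above both forks and lined up with them, its ends at (140,300) and (380,95). Lowering it gently.

```bash
python3 -m jog '[{"fingers":0.01,"x":0,"y":0,"z":0.004,"rx":0,"ry":0,"rz":0},{"fingers":0.01,"x":0,"y":0,"z":0.004,"rx":0,"ry":0,"rz":0},{"fingers":0.01,"x":0,"y":0,"z":0.003,"rx":0,"ry":0,"rz":0},{"fingers":0.01,"x":0,"y":0,"z":0.002,"rx":0,"ry":0,"rz":0},{"fingers":0.01,"x":0,"y":0,"z":0,"rx":0,"ry":0,"rz":0}]'
```

```text
clock: 9.1
tcp_pos: [0.6888, -0.0568, 0.1471]
orientation: [-2.362, -2.071, 0.0]
contact_force: [-0.3, 0.6, -1.2]
grip_width: 0.0189
gripper_force: 49.2
```

```bash
python3 -m jog '[{"fingers":0.01,"x":0,"y":0,"z":0.001,"rx":0,"ry":0,"rz":0},{"fingers":0.01,"x":0,"y":0,"z":0.001,"rx":0,"ry":0,"rz":0},{"fingers":0.01,"x":0,"y":0,"z":0.0005,"rx":0,"ry":0,"rz":0},{"fingers":0.01,"x":0,"y":0,"z":0,"rx":0,"ry":0,"rz":0}]'
```

```text
clock: 9.6
tcp_pos: [0.6889, -0.0568, 0.1448]
orientation: [2.363, 2.071, 0.0]
contact_force: [-0.1, 0.1, -0.7]
grip_width: 0.0186
gripper_force: 49.3
```

```bash
python3 -m jog '[{"fingers":0.01,"x":0,"y":0,"z":0.0007,"rx":0,"ry":0,"rz":0},{"fingers":0.01,"x":0,"y":0,"z":0.0007,"rx":0,"ry":0,"rz":0},{"fingers":0.01,"x":0,"y":0,"z":0,"rx":0,"ry":0,"rz":0}]'
```

```text
clock: 9.98
tcp_pos: [0.6889, -0.0568, 0.1447]
orientation: [2.362, 2.07, 0.0]
contact_force: [-3.4, -0.5, 7.1]
grip_width: 0.0186
gripper_force: 50.3
```

Contact at 7 N, so it's seated. Releasing.

```bash
python3 -m jog '[{"fingers":0.03,"x":0,"y":0,"z":0,"rx":0,"ry":0,"rz":0},{"fingers":0.06,"x":0,"y":0,"z":0,"rx":0,"ry":0,"rz":0},{"fingers":0.07,"x":0,"y":0,"z":0,"rx":0,"ry":0,"rz":0},{"fingers":0.07,"x":0,"y":0,"z":-0.01,"rx":0,"ry":0,"rz":0},{"fingers":0.07,"x":0,"y":0,"z":-0.03,"rx":0,"ry":0,"rz":0},{"fingers":0.07,"x":0,"y":0,"z":-0.05,"rx":0,"ry":0,"rz":0},{"fingers":0.07,"x":0,"y":0,"z":-0.05,"rx":0,"ry":0,"rz":0},{"fingers":0.07,"x":0,"y":0,"z":-0.04,"rx":0,"ry":0,"rz":0}]'
python3 - <<'E'
from h import *
for c in ['scene','side']:
    p,d=r.grab_frame(c)
    P,C=cloud(p,d,c);Q,K=near(P,C,(.689,-.057),(.06,.2),.145,.2);m=(K[:,0]-K[:,2]>30);Q=Q[m];
    u=np.array([np.cos(np.radians(82.5)),np.sin(np.radians(82.5))]);t=(Q[:,:2]-[.69,-.0567])@u
    print(c,'rail',rect(Q),len(Q),[np.median(Q[(abs(t-a)<.03),2]).round(4) for a in (-.12,0,.12)],np.percentile(t,[.5,99.5]))
    cv2.imwrite(f'pics/{c}4.png',p[:,:,::-1])
s=cv2.imread('pics/scene4.png')[190:350,190:320];q=cv2.imread('pics/side4.png')[160:290,190:310]
cv2.imwrite('pics/m4.png',np.hstack([cv2.resize(s,(400,560)),cv2.resize(q,(400,560))]))
# sign: networks again
for n in ('sign','grip'):
  for c in ('scene','side'): print(n,c,[np.round(q['xyz'],4).tolist() for q in r.landmark_of(n,c) if q['xyz'][2]>.1])
E
```

```text
clock: 10.98
tcp_pos: [0.6892, -0.0566, 0.3267]
orientation: [2.361, 2.07, 0.003]
contact_force: [0.3, 0.1, -0.7]
grip_width: 0.0698
gripper_force: 0.0
scene rail (array([690.3, -56.4]), array([323.2,  24.7]), 82.7) 1097 [np.float64(0.1604), np.float64(0.16), np.float64(0.1599)] [-0.15894298  0.1599668 ]
side rail (array([690.9, -55. ]), array([321.4,  30.2]), 82.2) 492 [np.float64(0.1592), np.float64(0.1588), np.float64(0.1589)] [-0.15611926  0.16168717]
sign scene [[0.5004, 0.3221, 0.137]]
sign side [[0.504, 0.3263, 0.1338]]
grip scene [[0.5239, 0.3301, 0.1626]]
grip side [[0.5229, 0.3305, 0.1597]]
```

View pics/m4.png

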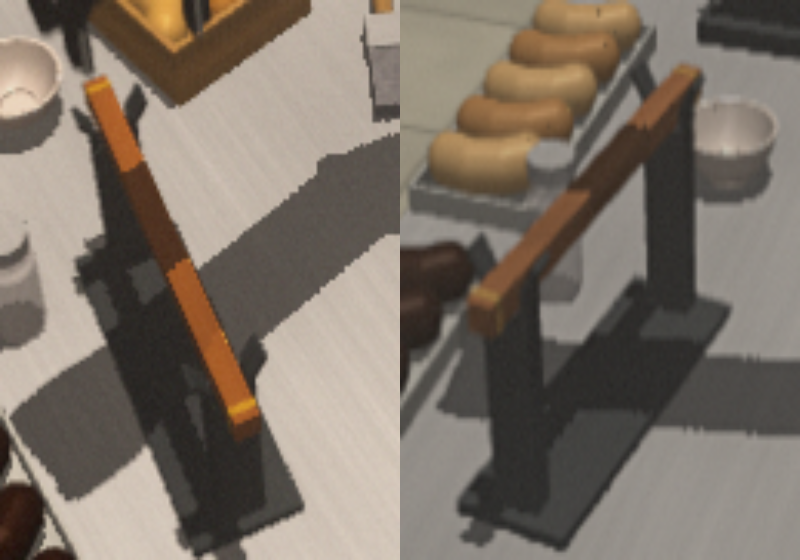

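Both crops show the rail seated in the two forks, with equal ends sticking out. Its top is at 0.160 m at both posts. Now the sign.

```bash
cat >> h.py <<'E'
def tilt(lean,yaw):  # tool frame with z=-n, n leaning by lean deg towards yaw
    l,a=np.radians([lean,yaw]);return frame([np.cos(l)*np.cos(a),np.cos(l)*np.sin(a),-np.sin(l)],[-np.sin(l)*np.cos(a),-np.sin(l)*np.sin(a),-np.cos(l)])
E
python3 - <<'E'
from h import *
Rt=tilt(40,12.3);n=-Rt[:,2];plan(np.array([.503,.327,.137])+.155*n,Rt,n=8)
E
```

```text
rows 8 min 8 clock 11.28 turn total [ 39.49  -6.91 -19.01] dist [-0.0879  0.4052 -0.0666]
  xyz [ 0.0488 -0.0175  0.0083] turn [ 4.94 -0.86 -2.38]
  xyz [ 0.0496 -0.0147  0.009 ] turn [ 4.94 -0.86 -2.38]
  xyz [ 0.0503 -0.0119  0.0094] turn [ 4.94 -0.86 -2.38]
  xyz [ 0.0508 -0.0089  0.0095] turn [ 4.94 -0.86 -2.38]
  xyz [ 0.0513 -0.006   0.0094] turn [ 4.94 -0.86 -2.38]
  xyz [ 0.0516 -0.0031  0.009 ] turn [ 4.94 -0.86 -2.38]
  xyz [ 0.0518 -0.0002  0.0084] turn [ 4.94 -0.86 -2.38]
  xyz [0.0519 0.0026 0.0075] turn [ 4.94 -0.86 -2.38]
```

```bash
python3 -m jog '[{"fingers":0.07,"x":0.0488,"y":-0.0175,"z":0.008,"rx":4.9,"ry":-0.9,"rz":-2.4},{"fingers":0.07,"x":0.0496,"y":-0.0147,"z":0.009,"rx":4.9,"ry":-0.9,"rz":-2.4},{"fingers":0.07,"x":0.0503,"y":-0.0119,"z":0.0094,"rx":4.9,"ry":-0.9,"rz":-2.4},{"fingers":0.07,"x":0.0508,"y":-0.0089,"z":0.0095,"rx":4.9,"ry":-0.9,"rz":-2.4},{"fingers":0.07,"x":0.0513,"y":-0.006,"z":0.0094,"rx":4.9,"ry":-0.9,"rz":-2.4},{"fingers":0.07,"x":0.0516,"y":-0.0031,"z":0.009,"rx":4.9,"ry":-0.9,"rz":-2.4},{"fingers":0.07,"x":0.0518,"y":0,"z":0.0084,"rx":4.9,"ry":-0.9,"rz":-2.4},{"fingers":0.07,"x":0.0519,"y":0.0026,"z":0.0075,"rx":4.9,"ry":-0.9,"rz":-2.4}]'
python3 - <<'E'
from h import *
Rt=tilt(40,12.3);n=-Rt[:,2];plan(np.array([.503,.327,.137])+.155*n,Rt);print(r.get_obs()['joints'].round(2))
E
```

```text
clock: 12.28
tcp_pos: [0.5989, 0.3488, 0.2672]
orientation: [-1.684, -2.077, 0.626]
contact_force: [1.0, 1.0, 0.1]
grip_width: 0.0703
gripper_force: 0.0
rows 1 min 1 clock 12.28 turn total [ 5.41 -1.48  0.18] dist [ 0.0014 -0.0006 -0.0115]
  xyz [-0.0011  0.0075  0.0087] turn [ 5.41 -1.48  0.18]
[-0.35  0.88 -0.4   0.93  0.02  1.91 -0.49]
```

Run:
```python
from h import *
k=r.get_calibration('wrist');p,d=r.grab_frame('wrist');np.savez('w5.npz',p=p,d=d,E=k['extrinsics']);cv2.imwrite('pics/w5.png',p[:,:,::-1])
for t in ('sign','grip'):print(t,[(np.round(q['xyz'],4).tolist(),round(q['score'],2)) for q in r.landmark_of(t,'wrist')])
P,C=cloud(p,d,'wrist',k['extrinsics'])
Q,K=near(P,C,(.52,.33),(.1,.1),.08,.25)
red=(K[:,0]>80)&(K[:,1]<50)&(K[:,2]<60);Rt=tilt(40,12.3);S=np.c_[Rt[:,1],Rt[:,0],-Rt[:,2]]
o=np.array([.503,.327,.137])
q=(Q[red]-o)@S;print('red in sign frame',len(q),np.percentile(q,[1,50,99],axis=0).round(4))
Bk=Q[K.max(1)<80];q=(Bk-o)@S;m=(abs(q[:,2]-.008)<.012)&(abs(q[:,0])<.04)&(abs(q[:,1])<.07)
rng=np.random.default_rng(0);B=Bk[m];best=0
for i in range(500):
    a=B[rng.choice(len(B),3,False)];nn=np.cross(a[1]-a[0],a[2]-a[0]);l=np.linalg.norm(nn)
    if l<1e-6:continue
    nn/=l;i_=abs((B-a[0])@nn)<.0012
    if i_.sum()>best:best=i_.sum();bi=i_
B=B[bi];m0=B.mean(0);V=np.linalg.svd(B-m0)[2];nn=V[2]*np.sign(V[2][2]);print('top',best,len(bi),nn.round(3),'lean',np.degrees(np.arccos(nn[2])),'yaw',np.degrees(np.arctan2(nn[1],nn[0])),'long',V[0].round(3))
q=(B-o)@S;print('top in sign frame',np.percentile(q,[.5,50,99.5],axis=0).round(4))
```

```text
sign [([0.6735, 0.3882, 0.0189], 0.67), ([0.5078, 0.3271, 0.137], 0.64), ([0.2204, 0.3578, 0.026], 0.57), ([0.5286, 0.3316, 0.1658], 0.41)]
grip [([0.6591, 0.4231, 0.0223], 0.94), ([0.5268, 0.3284, 0.1623], 0.85), ([0.1942, 0.3331, 0.014], 0.7)]
red in sign frame 1213 [[-0.0074 -0.0103  0.0086]
 [-0.0001  0.003   0.0532]
 [ 0.009   0.0098  0.0555]]
top 5797 6536 [0.629 0.135 0.766] lean 40.01279964381184 yaw 12.114044087806054 long [ 0.195 -0.981  0.012]
top in sign frame [[-0.02   -0.0476  0.0077]
 [-0.0001  0.0146  0.0089]
 [ 0.0233  0.0525  0.0102]]
```

View pics/w5.png

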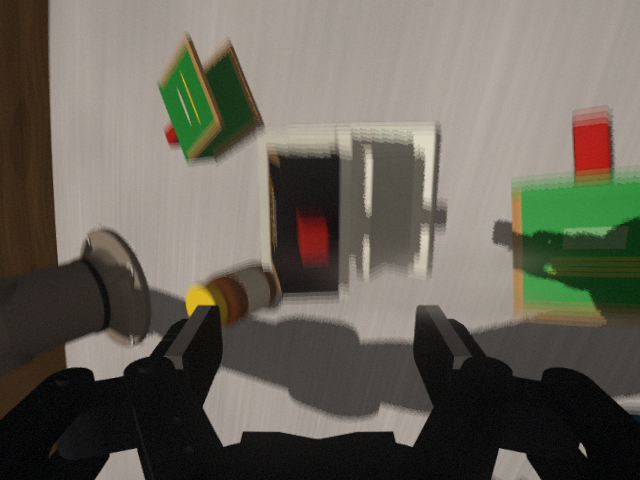

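The wrist picture is slightly motion-blurred. It shows the black sign with its red block at (312,237), between the fingers, and the fit gives lean 40.0° and yaw 12.1°. Joint 6 is near its limit, so I'll see whether the full tilt can be reached closer in.

```bash
python3 -m jog '[{"fingers":0.07,"x":0,"y":0,"z":0,"rx":0,"ry":0,"rz":0}]'
python3 - <<'E'
from h import *
Rt=tilt(40,12.2);n=-Rt[:,2];plan(np.array([.5035,.327,.1375])+.075*n,Rt,n=4);print(r.get_obs()['joints'].round(3))
E
```

```text
clock: 12.55
tcp_pos: [0.5993, 0.3479, 0.273]
orientation: [-1.681, -2.08, 0.613]
contact_force: [-0.3, -0.2, 0.9]
grip_width: 0.07
gripper_force: 0.0
rows 4 min 2 clock 12.55 turn total [ 5.72 -1.77  0.55] dist [-0.0487 -0.0107 -0.0781]
  xyz [-0.0008  0.0007  0.0231] turn [ 1.43 -0.44  0.14]
  xyz [-0.0006  0.0013  0.0231] turn [ 1.43 -0.44  0.14]
  xyz [-0.0004  0.0018  0.0231] turn [ 1.43 -0.44  0.14]
  xyz [-0.0002  0.0024  0.023 ] turn [ 1.43 -0.44  0.14]
[-0.342  0.872 -0.415  0.928  0.018  1.915 -0.491]
```

```bash
python3 -m jog '[{"fingers":0.07,"x":-0.0008,"y":0.0007,"z":0.0231,"rx":0,"ry":0,"rz":0},{"fingers":0.07,"x":-0.0006,"y":0.0007,"z":0.0231,"rx":0,"ry":0,"rz":0},{"fingers":0.07,"x":-0.0004,"y":0.0007,"z":0.0231,"rx":2,"ry":-0.5,"rz":0.2},{"fingers":0.07,"x":0,"y":0.002,"z":0.023,"rx":2,"ry":-0.6,"rz":0.2},{"fingers":0.07,"x":0,"y":0,"z":0,"rx":1.7,"ry":-0.6,"rz":0.2},{"fingers":0.07,"x":0,"y":0,"z":0,"rx":0,"ry":0,"rz":0}]'
python3 - <<'E'
from h import *
Rt=tilt(40,12.2);n=-Rt[:,2];plan(np.array([.5035,.327,.1375])+.075*n,Rt);print(r.get_obs()['joints'].round(3))
E
```

```text
clock: 13.3
tcp_pos: [0.5512, 0.3398, 0.1952]
orientation: [-1.636, -2.028, 0.736]
contact_force: [0.6, -0.5, 0.2]
grip_width: 0.0694
gripper_force: 0.0
rows 1 min 1 clock 13.3 turn total [ 0.03 -0.11  0.03] dist [-0.0006 -0.0026 -0.0003]
  xyz [-0.0024 -0.0007  0.0009] turn [ 0.03 -0.11  0.03]
[-0.337  0.903 -0.42   1.094  0.01   1.823 -0.503]
```

Run:
```python
from h import *
k=r.get_calibration('wrist');p,d=r.grab_frame('wrist');cv2.imwrite('pics/w6.png',p[:,:,::-1])
P,C=cloud(p,d,'wrist',k['extrinsics'])
Q,K=near(P,C,(.52,.33),(.1,.1),.08,.25)
red=(K[:,0]>60)&(K[:,1]<40)&(K[:,2]<50);Rt=tilt(40,12.2);S=np.c_[Rt[:,1],Rt[:,0],-Rt[:,2]]
o=np.array([.5035,.327,.1375])
q=(Q[red]-o)@S;q=q[q[:,2]>.045];print('red top in sign frame',len(q),np.percentile(q,[1,50,99],axis=0).round(4))
q=(Q-o)@S;B=q[(K.max(1)<80)&(abs(q[:,2]-.008)<.004)&(abs(q[:,0])<.03)&(abs(q[:,1])<.08)];print('top',len(B),np.percentile(B,[.5,50,99.5],axis=0).round(4))
plan(o+.017*-Rt[:,2],Rt,n=5)
```

```text
red top in sign frame 2212 [[-0.0071 -0.0133  0.0458]
 [ 0.0015 -0.0002  0.053 ]
 [ 0.0102  0.01    0.0545]]
top 12802 [[-0.02   -0.0566  0.0062]
 [ 0.0017  0.0139  0.0082]
 [ 0.0237  0.0528  0.01  ]]
rows 5 min 2 clock 13.35 turn total [ 0.13 -0.14  0.04] dist [-0.0373 -0.0106 -0.0453]
  xyz [-0.0005 -0.0001  0.0119] turn [ 0.03 -0.03  0.01]
  xyz [-0.0005 -0.0001  0.0119] turn [ 0.03 -0.03  0.01]
  xyz [-0.0005 -0.0001  0.0119] turn [ 0.03 -0.03  0.01]
  xyz [-0.0005 -0.0001  0.0119] turn [ 0.03 -0.03  0.01]
  xyz [-0.0005 -0.0001  0.0119] turn [ 0.03 -0.03  0.01]
```

View pics/w6.png

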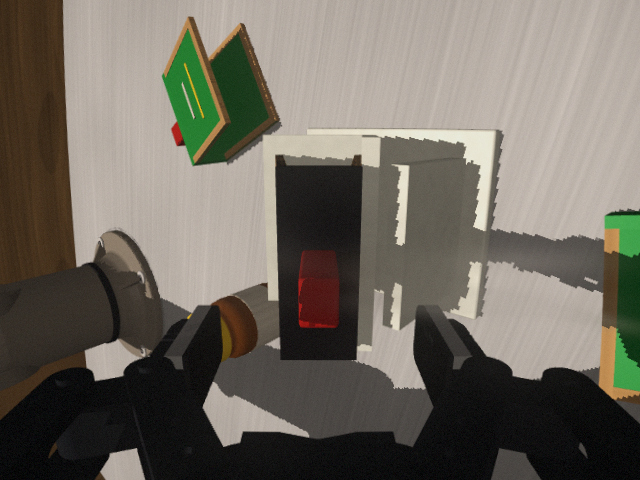

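The wrist picture shows the red block at (318,290), centred between the fingers and square to them. Approaching.

```bash
python3 -m jog '[{"fingers":0.07,"x":-0.004,"y":0.001,"z":0.012,"rx":0,"ry":0,"rz":0},{"fingers":0.07,"x":0,"y":0,"z":0.016,"rx":0,"ry":0,"rz":0},{"fingers":0.07,"x":0,"y":0,"z":0.014,"rx":0,"ry":0,"rz":0},{"fingers":0.07,"x":0,"y":0,"z":0.01,"rx":0,"ry":0,"rz":0},{"fingers":0.07,"x":0,"y":0,"z":0.0075,"rx":0,"ry":0,"rz":0},{"fingers":0.07,"x":0,"y":0,"z":0,"rx":0,"ry":0,"rz":0},{"fingers":0.07,"x":0,"y":0,"z":0,"rx":0,"ry":0,"rz":0}]' 40
python3 - <<'E'
from h import *
Rt=tilt(40,12.2);S=np.c_[Rt[:,1],Rt[:,0],-Rt[:,2]]
plan(np.array([.5035,.327,.1375])+S@[.0016,-.0017,.017],Rt);print(r.get_obs()['joints'].round(3))
E
```

```text
clock: 14.22
tcp_pos: [0.5155, 0.3279, 0.1498]
orientation: [-1.637, -2.029, 0.733]
contact_force: [-0.7, -0.2, 0.2]
grip_width: 0.0702
gripper_force: 0.0
rows 1 min 1 clock 14.22 turn total [ 0.14 -0.13  0.04] dist [ 0.0002 -0.     -0.0003]
  xyz [-0.0001  0.0004  0.0001] turn [ 0.14 -0.13  0.04]
[-0.318  0.882 -0.43   1.251  0.015  1.69  -0.5  ]
```

```bash
python3 -m jog '[{"fingers":0.03,"x":0,"y":0,"z":0,"rx":0,"ry":0,"rz":0},{"fingers":0.01,"x":0,"y":0,"z":0,"rx":0,"ry":0,"rz":0},{"fingers":0.01,"x":0,"y":0,"z":0,"rx":0,"ry":0,"rz":0},{"fingers":0.01,"x":0,"y":0,"z":0,"rx":0,"ry":0,"rz":0},{"fingers":0.01,"x":0,"y":0,"z":0,"rx":0,"ry":0,"rz":0},{"fingers":0.01,"x":0,"y":0,"z":0,"rx":0,"ry":0,"rz":0}]' 70
python3 - <<'E'
from h import *
o=r.get_obs();p=o['tcp_pos'];Rt=tilt(40,12.2)
plan(p+[0.03,0.006,.14],R.from_rotvec(o['orientation']).as_matrix(),n=7)
E
```

```text
clock: 14.98
tcp_pos: [0.5153, 0.3278, 0.1497]
orientation: [-1.637, -2.029, 0.734]
contact_force: [0.2, 0.8, 2.1]
grip_width: 0.0173
gripper_force: 68.5
rows 7 min 3 clock 14.97 turn total [-0. -0.  0.] dist [0.03  0.006 0.14 ]
  xyz [-0.     -0.0095 -0.0182] turn [-0. -0.  0.]
  xyz [-0.     -0.0095 -0.0182] turn [-0. -0.  0.]
  xyz [-0.     -0.0095 -0.0182] turn [-0. -0.  0.]
  xyz [-0.     -0.0095 -0.0182] turn [-0. -0.  0.]
  xyz [-0.     -0.0095 -0.0182] turn [-0. -0.  0.]
  xyz [-0.     -0.0095 -0.0182] turn [-0. -0.  0.]
  xyz [-0.     -0.0095 -0.0182] turn [-0. -0.  0.]
```

```bash
python3 -m jog '[{"fingers":0.01,"x":0,"y":-0.004,"z":-0.008,"rx":0,"ry":0,"rz":0},{"fingers":0.01,"x":0,"y":-0.0085,"z":-0.015,"rx":0,"ry":0,"rz":0},{"fingers":0.01,"x":0,"y":-0.0095,"z":-0.018,"rx":0,"ry":0,"rz":0},{"fingers":0.01,"x":0,"y":-0.0095,"z":-0.018,"rx":0,"ry":0,"rz":0},{"fingers":0.01,"x":0,"y":-0.0095,"z":-0.018,"rx":0,"ry":0,"rz":0},{"fingers":0.01,"x":0,"y":0,"z":0,"rx":0,"ry":0,"rz":0}]'
python3 - <<'E'
from h import *
print(r.get_obs()['joints'].round(2))
a=-7.5;plan([.56,.25,.36],tilt(0,a),n=8)
E
```

```text
clock: 15.72
tcp_pos: [0.5338, 0.3321, 0.2373]
orientation: [-1.639, -2.031, 0.729]
contact_force: [-0.0, 0.4, -2.2]
grip_width: 0.017
gripper_force: 68.4
[-0.33  0.83 -0.43  1.13 -0.01  1.85 -0.51]
rows 8 min 5 clock 15.72 turn total [-39.29   6.6   18.9 ] dist [ 0.0262 -0.0821  0.1227]
  xyz [-0.0107 -0.009  -0.0125] turn [-4.91  0.82  2.36]
  xyz [-0.0108 -0.0075 -0.0134] turn [-4.91  0.82  2.36]
  xyz [-0.0109 -0.0058 -0.0141] turn [-4.91  0.82  2.36]
  xyz [-0.0109 -0.0041 -0.0147] turn [-4.91  0.82  2.36]
  xyz [-0.0108 -0.0024 -0.0151] turn [-4.91  0.82  2.36]
  xyz [-0.0107 -0.0007 -0.0154] turn [-4.91  0.82  2.36]
  xyz [-0.0104  0.0011 -0.0155] turn [-4.91  0.82  2.36]
  xyz [-0.0101  0.0029 -0.0155] turn [-4.91  0.82  2.36]
```

```bash
python3 -m jog '[{"fingers":0.01,"x":-0.0107,"y":-0.009,"z":-0.0125,"rx":-4.9,"ry":0.8,"rz":2.4},{"fingers":0.01,"x":-0.0108,"y":-0.0075,"z":-0.0134,"rx":-4.9,"ry":0.8,"rz":2.4},{"fingers":0.01,"x":-0.0109,"y":-0.0058,"z":-0.0141,"rx":-4.9,"ry":0.8,"rz":2.4},{"fingers":0.01,"x":-0.0109,"y":-0.0041,"z":-0.0147,"rx":-4.9,"ry":0.8,"rz":2.4},{"fingers":0.01,"x":-0.0108,"y":-0.0024,"z":-0.0151,"rx":-4.9,"ry":0.8,"rz":2.4},{"fingers":0.01,"x":-0.0107,"y":-0.0007,"z":-0.0154,"rx":-4.9,"ry":0.8,"rz":2.4},{"fingers":0.01,"x":-0.0104,"y":0.001,"z":-0.0155,"rx":-4.9,"ry":0.8,"rz":2.4},{"fingers":0.01,"x":-0.01,"y":0.003,"z":-0.0155,"rx":-4.9,"ry":0.8,"rz":2.4}]'
python3 - <<'E'
from h import *
print(r.get_obs()['joints'].round(2))
plan([.689,-.055,.36],tilt(0,-7.5),n=8)
E
```

```text
clock: 16.73
tcp_pos: [0.5588, 0.2493, 0.3579]
orientation: [2.364, 2.064, -0.013]
contact_force: [-0.4, -0.3, -3.9]
grip_width: 0.0174
gripper_force: 68.8
[-0.25  0.31 -0.36  1.52  0.12  1.33 -0.76]
rows 8 min 6 clock 16.73 turn total [-0.16  0.48 -0.25] dist [ 0.1302 -0.3043  0.0021]
  xyz [-0.0355  0.0213 -0.    ] turn [-0.02  0.06 -0.03]
  xyz [-0.0355  0.0212 -0.0001] turn [-0.02  0.06 -0.03]
  xyz [-0.0355  0.0212 -0.0001] turn [-0.02  0.06 -0.03]
  xyz [-0.0355  0.0212 -0.0001] turn [-0.02  0.06 -0.03]
  xyz [-0.0355  0.0212 -0.0001] turn [-0.02  0.06 -0.03]
  xyz [-0.0356  0.0212 -0.0002] turn [-0.02  0.06 -0.03]
  xyz [-0.0356  0.0211 -0.0002] turn [-0.02  0.06 -0.03]
  xyz [-0.0356  0.0211 -0.0002] turn [-0.02  0.06 -0.03]
```

```bash
python3 -m jog '[{"fingers":0.01,"x":-0.025,"y":0.015,"z":0,"rx":0,"ry":0.1,"rz":0},{"fingers":0.01,"x":-0.0405,"y":0.0245,"z":0,"rx":0,"ry":0.1,"rz":0},{"fingers":0.01,"x":-0.0405,"y":0.0242,"z":0,"rx":0,"ry":0.1,"rz":0},{"fingers":0.01,"x":-0.0405,"y":0.0242,"z":0,"rx":0,"ry":0.1,"rz":0},{"fingers":0.01,"x":-0.0405,"y":0.0242,"z":0,"rx":0,"ry":0.1,"rz":0},{"fingers":0.01,"x":-0.0405,"y":0.0242,"z":0,"rx":-0.1,"ry":0,"rz":-0.1},{"fingers":0.01,"x":-0.035,"y":0.02,"z":0,"rx":-0.1,"ry":0,"rz":-0.1},{"fingers":0.01,"x":-0.0217,"y":0.0127,"z":0,"rx":0,"ry":0,"rz":0}]'; python3 -m jog '[{"fingers":0.01,"x":0,"y":0,"z":0,"rx":0,"ry":0,"rz":0},{"fingers":0.01,"x":0,"y":0,"z":0,"rx":0,"ry":0,"rz":0}]'
python3 - <<'E'
from h import *
plan([.689,-.057,.36],tilt(0,-7.5))
Rt=tilt(0,-7.5);S=np.c_[Rt[:,1],Rt[:,0],-Rt[:,2]];o=np.array(r.get_obs()['tcp_pos'])
ims=[]
for c in ['scene','side']:
    p,d=r.grab_frame(c);P,C=cloud(p,d,c)
    q=(P-o)@S
    m=(C.max(1)<70)&(abs(q[:,0])<.07)&(abs(q[:,1])<.09)&(q[:,2]<-.02)&(q[:,2]>-.125);q=q[m]
    print(c,len(q),np.percentile(q,[1,50,99],axis=0).round(4))
    rng=np.random.default_rng(0);B=q
    for t in range(2):
        best=0
        for i in range(400):
            a=B[rng.choice(len(B),3,False)];nn=np.cross(a[1]-a[0],a[2]-a[0]);l=np.linalg.norm(nn)
            if l<1e-6:continue
            nn/=l;i_=abs((B-a[0])@nn)<.002
            if i_.sum()>best:best=i_.sum();bi=i_
        b=B[bi];m0=b.mean(0);V=np.linalg.svd(b-m0)[2];nn=V[2];nn=nn*np.sign(nn[np.argmax(abs(nn))]);print(' plane',best,m0.round(4),nn.round(3),'ext y',np.percentile(b[:,1],[1,99]).round(4),'ext z',np.percentile(b[:,2],[1,99]).round(4));B=B[~bi]
    ims.append(cv2.resize(p[100:340,150:330,::-1],(400,533)))
cv2.imwrite('pics/m7.png',np.hstack(ims))
for c in('scene','side'):print([np.round(x['xyz'],4) for x in r.landmark_of('sign',c)][:2],[np.round(x['xyz'],4) for x in r.landmark_of('grip',c)][:2])
E
```

```text
clock: 17.73
tcp_pos: [0.6889, -0.0566, 0.357]
orientation: [-2.362, -2.068, 0.003]
contact_force: [0.4, 0.2, -2.7]
grip_width: 0.017
gripper_force: 69.0
clock: 17.98
tcp_pos: [0.6887, -0.0521, 0.3577]
orientation: [-2.357, -2.073, -0.001]
contact_force: [-0.0, -0.3, -2.0]
grip_width: 0.0173
gripper_force: 69.0
rows 1 min 1 clock 17.98 turn total [-0.1  -0.12  0.15] dist [ 0.0003 -0.0049  0.0023]
  xyz [-0.0048  0.0009 -0.0023] turn [-0.1  -0.12  0.15]
scene 603 [[-0.0253 -0.0481 -0.1037]
 [ 0.0275  0.0175 -0.0622]
 [ 0.0332  0.0565 -0.0209]]
 plane 446 [ 0.0289  0.0044 -0.06  ] [0.995 0.007 0.102] ext y [-0.0489  0.056 ] ext z [-0.1029 -0.0205]
 plane 120 [-0.0216  0.033  -0.0708] [ 0.994  0.033 -0.107] ext y [-0.0219  0.0579] ext z [-0.1036 -0.0287]
side 1282 [[-0.0326 -0.0512 -0.1037]
 [-0.0236  0.0156 -0.0632]
 [ 0.0274  0.0582 -0.0211]]
 plane 666 [-0.0265  0.0011 -0.0606] [ 0.994 -0.004 -0.109] ext y [-0.0527  0.0577] ext z [-0.1025 -0.0207]
 plane 386 [ 0.0222  0.0254 -0.0683] [0.993 0.018 0.117] ext y [-0.0201  0.0579] ext z [-0.1041 -0.0217]
[array([ 0.6875, -0.0515,  0.3413]), array([0.2206, 0.3519, 0.0193])] [array([0.6614, 0.4268, 0.0187]), array([ 0.6868, -0.0508,  0.3746])]
[array([0.6737, 0.3909, 0.0212]), array([0.218 , 0.3533, 0.024 ])] [array([0.656 , 0.4217, 0.0181]), array([ 0.6856, -0.0502,  0.3722])]
```

View pics/m7.png

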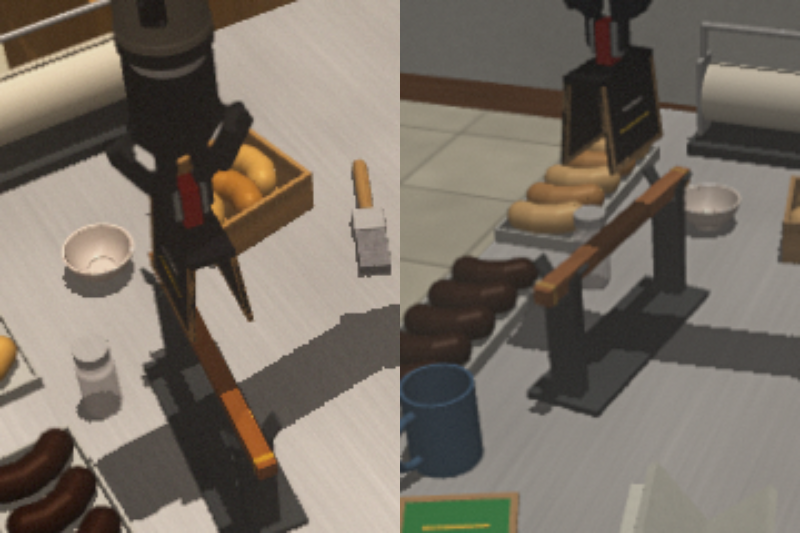

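Both crops show the sign hanging upright and square above the middle of the rail. Descending.

```bash
python3 -m jog '[{"fingers":0.01,"x":-0.004,"y":0.0005,"z":0,"rx":0,"ry":0,"rz":0},{"fingers":0.01,"x":-0.004,"y":0.0005,"z":0.01,"rx":0,"ry":0,"rz":0},{"fingers":0.01,"x":0,"y":0,"z":0.025,"rx":0,"ry":0,"rz":0},{"fingers":0.01,"x":0,"y":0,"z":0.03,"rx":0,"ry":0,"rz":0},{"fingers":0.01,"x":0,"y":0,"z":0.03,"rx":0,"ry":0,"rz":0},{"fingers":0.01,"x":0,"y":0,"z":0.025,"rx":0,"ry":0,"rz":0},{"fingers":0.01,"x":0,"y":0,"z":0.015,"rx":0,"ry":0,"rz":0},{"fingers":0.01,"x":0,"y":0,"z":0.005,"rx":0,"ry":0,"rz":0}]'; python3 -m jog '[{"fingers":0.01,"x":0,"y":0,"z":0,"rx":0,"ry":0,"rz":0},{"fingers":0.01,"x":0,"y":0,"z":0,"rx":0,"ry":0,"rz":0},{"fingers":0.01,"x":0,"y":0,"z":0,"rx":0,"ry":0,"rz":0}]';python3 - <<'E'
from h import *
plan([.689,-.059,.179],tilt(0,-7.5))
E
```

```text
clock: 19.27
tcp_pos: [0.6885, -0.0625, 0.2169]
orientation: [-2.361, -2.07, 0.002]
contact_force: [0.1, 0.4, -2.5]
grip_width: 0.0174
gripper_force: 68.9
clock: 19.65
tcp_pos: [0.6895, -0.0622, 0.2189]
orientation: [2.362, 2.072, 0.002]
contact_force: [1.0, 0.3, -2.9]
grip_width: 0.0172
gripper_force: 68.9
rows 1 min 1 clock 19.65 turn total [ 0.05 -0.05  0.02] dist [-0.0005  0.0032 -0.0399]
  xyz [ 0.003  -0.0009  0.0399] turn [ 0.05 -0.05  0.02]
```

```bash
python3 -m jog '[{"fingers":0.01,"x":0.003,"y":-0.0005,"z":0,"rx":0,"ry":0,"rz":0},{"fingers":0.01,"x":0,"y":0,"z":0.01,"rx":0,"ry":0,"rz":0},{"fingers":0.01,"x":0,"y":0,"z":0.01,"rx":0,"ry":0,"rz":0},{"fingers":0.01,"x":0,"y":0,"z":0.008,"rx":0,"ry":0,"rz":0},{"fingers":0.01,"x":0,"y":0,"z":0.005,"rx":0,"ry":0,"rz":0},{"fingers":0.01,"x":0,"y":0,"z":0.002,"rx":0,"ry":0,"rz":0},{"fingers":0.01,"x":0,"y":0,"z":0,"rx":0,"ry":0,"rz":0},{"fingers":0.01,"x":0,"y":0,"z":0,"rx":0,"ry":0,"rz":0}]'
python3 - <<'E'
from h import *
for c in ['scene','side']:
    p,d=r.grab_frame(c);cv2.imwrite(f'pics/{c}8.png',p[:,:,::-1])
    print([np.round(x['xyz'],4) for x in r.landmark_of('sign',c) if x['xyz'][0]>.6 and x['xyz'][1]<.1],[np.round(x['xyz'],4) for x in r.landmark_of('grip',c) if x['xyz'][0]>.6 and x['xyz'][1]<.1])
plan([.689,-.059,.177],tilt(0,-7.5))
E
```

```text
clock: 20.65
tcp_pos: [0.6891, -0.0591, 0.1834]
orientation: [-2.361, -2.072, -0.001]
contact_force: [-0.7, 0.4, -2.8]
grip_width: 0.0171
gripper_force: 69.0
[array([ 0.684 , -0.0594,  0.1676])] [array([ 0.6881, -0.0587,  0.2013])]
[array([ 0.691 , -0.0586,  0.1701])] [array([ 0.6895, -0.0596,  0.1973])]
rows 1 min 1 clock 20.95 turn total [-0.02 -0.04  0.02] dist [ 0.0001  0.0001 -0.0061]
  xyz [0.0001 0.0001 0.0061] turn [-0.02 -0.04  0.02]
```

```bash
python3 -m jog '[{"fingers":0.01,"x":0.0015,"y":0,"z":0.001,"rx":0,"ry":0,"rz":0},{"fingers":0.01,"x":0,"y":0,"z":0.002,"rx":0,"ry":0,"rz":0},{"fingers":0.01,"x":0,"y":0,"z":0.001,"rx":0,"ry":0,"rz":0},{"fingers":0.01,"x":0,"y":0,"z":0.001,"rx":0,"ry":0,"rz":0},{"fingers":0.01,"x":0,"y":0,"z":0,"rx":0,"ry":0,"rz":0}]'
```

```text
clock: 21.58
tcp_pos: [0.689, -0.0577, 0.1779]
orientation: [-2.361, -2.071, 0.0]
contact_force: [0.4, -1.0, -2.9]
grip_width: 0.0172
gripper_force: 69.0
```

```bash
python3 -m jog '[{"fingers":0.01,"x":0,"y":0,"z":0.0007,"rx":0,"ry":0,"rz":0},{"fingers":0.01,"x":0,"y":0,"z":0.0007,"rx":0,"ry":0,"rz":0},{"fingers":0.01,"x":0,"y":0,"z":0,"rx":0,"ry":0,"rz":0}]'
```

```text
clock: 21.95
tcp_pos: [0.6892, -0.0576, 0.1773]
orientation: [-2.361, -2.071, -0.001]
contact_force: [-2.3, 0.0, 4.4]
grip_width: 0.0169
gripper_force: 69.8
```

```bash
python3 -m jog '[{"fingers":0.03,"x":0,"y":0,"z":0,"rx":0,"ry":0,"rz":0},{"fingers":0.05,"x":0,"y":0,"z":0,"rx":0,"ry":0,"rz":0},{"fingers":0.06,"x":0,"y":0,"z":0,"rx":0,"ry":0,"rz":0},{"fingers":0.06,"x":0,"y":0,"z":-0.008,"rx":0,"ry":0,"rz":0},{"fingers":0.06,"x":0,"y":0,"z":-0.03,"rx":0,"ry":0,"rz":0},{"fingers":0.06,"x":0,"y":0,"z":-0.05,"rx":0,"ry":0,"rz":0},{"fingers":0.06,"x":0,"y":0,"z":-0.05,"rx":0,"ry":0,"rz":0},{"fingers":0.06,"x":0,"y":-0.03,"z":-0.03,"rx":0,"ry":0,"rz":0}]'; python3 -m jog '[{"fingers":0.06,"x":0,"y":-0.05,"z":0,"rx":0,"ry":0,"rz":0},{"fingers":0.06,"x":0,"y":-0.05,"z":0,"rx":0,"ry":0,"rz":0},{"fingers":0.06,"x":0,"y":0,"z":0,"rx":0,"ry":0,"rz":0},{"fingers":0.06,"x":0,"y":0,"z":0,"rx":0,"ry":0,"rz":0}]'
python3 - <<'E'
from h import *
ims=[]
Rt=tilt(0,-7.5);S=np.c_[Rt[:,1],Rt[:,0],-Rt[:,2]]
for c in ['scene','side']:
    p,d=r.grab_frame(c);ims.append(cv2.resize(p[130:340,150:330,::-1],(400,467)))
    P,C=cloud(p,d,c);q=(P-[.6895,-.057,.14])@S
    m=(abs(q[:,0])<.03)&(abs(q[:,1])<.07)&(C.max(1)<80)&(abs(q[:,2]-.028)<.008);t=q[m];print(c,len(t),np.percentile(t,[1,50,99],axis=0).round(4),np.linalg.svd(t-t.mean(0))[2][2].round(3))
    m=(abs(q[:,0])<.03)&(abs(q[:,1])<.18)&(C[:,0]-C[:,2]>30)&(C[:,1]>35)&(q[:,2]>.01)&(q[:,2]<.03);t=q[m];print(' rail',np.percentile(t,[.5,50,99.5],axis=0).round(4))
    for n in('sign','rail','mug','jar','shaker','bowl','brush'):
        print(n,[np.round(x['xyz'],3).tolist() for x in r.landmark_of(n,c)][:3])
cv2.imwrite('pics/m9.png',np.hstack(ims))
E
```

```text
clock: 22.95
tcp_pos: [0.6609, -0.0539, 0.3478]
orientation: [2.361, 2.07, 0.006]
contact_force: [-0.8, 0.5, 0.4]
grip_width: 0.0601
gripper_force: 0.0
clock: 23.45
tcp_pos: [0.561, -0.041, 0.3456]
orientation: [2.361, 2.071, 0.002]
contact_force: [1.1, 0.0, -0.7]
grip_width: 0.0602
gripper_force: 0.0
scene 603 [[-0.019  -0.0546  0.0211]
 [ 0.0086  0.0178  0.0285]
 [ 0.025   0.0554  0.0336]] [-0.018 -0.007 -1.   ]
 rail [[-0.0183 -0.16    0.0102]
 [ 0.0031  0.0719  0.0205]
 [ 0.0249  0.1599  0.0264]]
sign [[0.673, 0.39, 0.023], [0.219, 0.35, 0.016], [0.687, -0.06, 0.164]]
rail [[0.687, -0.06, 0.137]]
mug [[0.788, 0.197, 0.001]]
jar [[0.355, 0.156, 0.005]]
shaker [[0.775, -0.18, 0.002]]
bowl [[0.685, -0.372, 0.0]]
brush [[0.364, -0.27, 0.001]]
side 400 [[-0.0248 -0.0534  0.0202]
 [-0.0083  0.0165  0.0269]
 [ 0.0216  0.0565  0.035 ]] [-0.046  0.015  0.999]
 rail [[-0.0251 -0.1553  0.0104]
 [-0.0029  0.0794  0.0189]
 [ 0.0169  0.1612  0.0231]]
sign [[0.672, 0.393, 0.023], [0.691, -0.056, 0.16], [0.221, 0.358, 0.028]]
rail [[0.693, -0.063, 0.141]]
mug [[0.787, 0.196, 0.002]]
jar [[0.354, 0.161, 0.001]]
shaker []
bowl [[0.688, -0.376, -0.0], [0.692, -0.064, 0.138]]
brush [[0.362, -0.269, -0.003]]
```

View pics/m9.png

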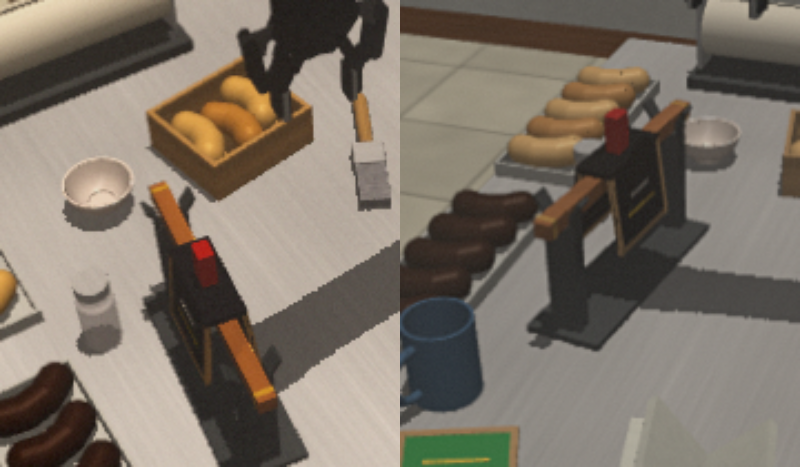

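Both crops show the sign astride the rail midway between the posts, level, with one panel on each side. The rail sits fully in both forks and the arm is clear.

```bash
python3 -c "
from bench import r
print(r.hand_in())"
```

```text
the job is handed in; nothing more can be done
None
```

The rail is seated and centred in both forks, the black sign hangs straight astride it midway between the posts, and nothing else was moved; I handed the job in at about 24 s of the 67 s limit, with no verdict returned.

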